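# Turn the swatch leaf in the sample binder

### The job

Turn the top swatch leaf of the sample binder (the one with the red tab, brown face showing) over the rings, so that it lies all the way down on the binder's other side with its blue face showing. Turn it steadily, without flinging or slamming it. Leave the yellow-tabbed leaf beneath it lying where it is, and do not disturb the other things on the table.

Things in the scene. Friction and masses are not known exactly. Their poses are not given: they have to be found in the camera images.
- binder: Black sample binder standing fast on the table, base 200 x 220 mm; origin under its centre, axes as point spine. On both sides wings with paper stacks slope up away from the spine at 16 to 22 degrees, out to 138 mm from the ring axis; on the +y side a fixed grey sheet slopes at 27 degrees, out to 140 mm.
- spine (a point): Middle of the binder's ring axis, 60 mm above the table. Three steel rings of 18 mm radius circle the axis. x axis: horizontal, along the spine; y axis: horizontal, towards the side on which the leaf must end (the leaf starts on the -y side); z up.
- leaf (a joint): Angle of the red-tabbed top leaf about the ring axis, rad; its plane passes through that axis. 0: it points to -y of point spine, rising 35 degrees above level; 0.960: upright; 1.920: its stop, pointing to +y, rising 35 degrees, blue face showing. Starts between 0 and 0.25. Stiff (0.15 N m friction): it stays at any angle where it is left.
- leaf_mid (a point): Centre of the top leaf, 85 mm from the ring axis. Stiff sheet, 160 mm along the spine, from 30 to 140 mm from the ring axis, 4 mm thick, about 0.14 kg; brown face up at the start, blue face below. Axes: x along the spine, y along the leaf towards the ring axis, z out of the brown face.
- leaf_tab (a point): Centre of the top leaf's red tab, in the leaf's plane, 160 mm from the ring axis and 45 mm from the spine's middle towards -x of point spine. Tab 50 mm along the spine, 44 mm outwards (138 to 182 mm from the axis), 5 mm thick, with free space above and below. Axes as point leaf_mid.
- under_leaf (a joint): Angle of the lower leaf about the same axis, rad: 0 as it lies at the start, pointing to -y and rising 27 degrees; grows when lifted, with the same stiffness. It must stay down.
- under_leaf_tab (a point): Centre of the yellow tab of the lower leaf: the same size and distance from the ring axis as the red one, but 45 mm from the spine's middle towards +x.
- spanner: Silver adjustable spanner lying flat, about 200 mm long along its x, 45 mm wide, 12 mm high; origin at its underside. A bystander.
- foot: White nylon furniture foot, 64 mm across, 74 mm high, upright; origin under its centre. A bystander.
- bit_holder: Blue silicone bit holder, 120 x 45 x 28 mm (with bits 45 mm high), long along its x; origin under its centre. A bystander.
- screwdriver: Screwdriver with an orange handle, 200 mm long along its x, lying; origin at its underside. A bystander.
- glue: White glue bottle with a green label, 56 mm across, 150 mm high, upright; origin under its centre. A bystander.

How it is judged:
By the outcome, as a careful person would: the job done as asked, in the order asked, and still so for the second after the job is handed in, with the robot touching nothing.
It also fails if it takes over 48 s, if anything falls off the work surface, if the arm or the gripper's body presses on something with over 40 N, if the wrist force passes 120 N, or if a joint passes its speed limit or range.

### The arm

A 7-joint arm with a two-finger parallel gripper is mounted at the origin on the work surface. World frame = base frame: x ahead of the robot, y to its left, z up, the work surface at z = 0. Lengths are in m, angles in rad, forces in N, time in s.
With the tool pointing down it reaches from about 0.425 to 0.875 m from the base axis. Payload 4.7 kg.
Tool frame: the origin (TCP) lies between the finger pads; the fingertips stand 14 mm ahead of it and the grasp point (between the pads) lies 5 mm behind it; z points along the fingers, y is the line along which they close (so a half turn about z gives the same grasp; the last joint's range is limited). The gripper opens to 87 mm and grips with 3 to 60 N. Pads are 19 mm wide; open, the fingers measure 117 mm over their backs; the gripper's body (75 mm by 190 mm) begins 51 mm behind the grasp point.
Start: joints at [-1.24, 0.321, -0.07, 1.45, 0.023, 1.371, -0.057], TCP at [0.203, 0.618, 0.237] pointing down, gripper open.
Joint ranges: [-2.86, 2.86], [-0.3, 2.09], [-1.38, 1.24], [0.06, 2.45], [-1.56, 4.7], [0.09, 2.05], [-2.69, 2.69]. Speed limits (rad/s): [2.57, 2.57, 3.14, 3.14, 3.14, 3.14, 3.14].

### API

Orientations are given as a rotation vector (axis times angle).
In Python, from bench import ctrl gives the robot as it stands.
- The arm moves only by the tool step_arm, never from a script. Its argument "commands" is a list of rows, each an object with "travel": the shift along the tool's x, y, z in m, a list of three; "turn": the turn, a rotation vector about the tool's x, y, z in degrees, a list of three. A call has 1 to 5 rows; each row is the pose to reach, as a shift and turn from the pose commanded when the call began, along the tool's axes at that moment; what a row does not reach only later rows make up. A row lasts 1/10 s, in which the tool goes at most 50 mm and 8.59 degrees, less where a joint would pass 70% of its speed; a pose out of reach is approached as far as the arm can. A call with a gripper value outside its range is refused whole. "gripper" is the opening, from 0 (shut) to 1 (fully open), set as the call begins (left out, the last holds). The fingers move at their own pace and stop on an object; "force" is the grip in N (left out, the last holds). Time passes only in rows, so rows that repeat a pose let the fingers close. It gives the time, the measured TCP pose, the force, the opening and the grip force at its end, in the units of the state.
- ctrl.get_state(): the state, without advancing time (a new reading comes with each control period).
- ctrl.get_image(name): name is "side" or "top"; returns the picture (400x640x3 uint8, red, green, blue); there is no depth.
- ctrl.camera_model(name): a dict with "fx", "fy", "cx", "cy" (pixels), "k1" (the pictures are not rectified: a ray, as slopes to the right and down, at radius r is drawn at 1 + k1 r^2 times it, then the intrinsics apply), "R" (3x3) and "t" (3): a world point X has camera coordinates R X + t. Camera axes: x right, y down, z forward; pixel columns grow to the right and rows downward; lengths in m; the calibration is good to about 2 mm. A picture is of the moment at which its call begins. camera_model takes no time and is no camera call.
- ctrl.close_job(): hands the job in; it is judged then, once.
The state is a dict: "time": time; "joint_positions": joint angles; "qd": joint speeds; "joint_torque": joint torques, N m; "position": TCP position; "tool_rot": TCP orientation; "ft_force": force on the tool from outside, world axes, zero at the start; "torque": the same for the moment, N m; "grip_width": opening from 0.0 (shut) to 1.0 (fully open); "grip_force": force on a finger pad.
Only numpy, scipy, OpenCV 4.12 (cv2) and the standard library are available. Lean on these libraries where they do the work, as an engineer would, in place of code of your own. Each camera call takes 0.05 s, during which the arm holds its last target. There are 200 camera calls.

## Working session

There is one attempt and no reset: what is moved stays moved. The work goes in short steps, Python scripts to look and compute and a tool call to move; the robot and the scene stay as the last step left them, time stands still between calls to the robot, and variables do not carry over. Pictures are saved under pics/ and viewed, at most 10 in all, crops included, and the job is handed in when it is done.

Besides the shell and the picture viewer there is one more tool, called by a JSON object that holds its "method" and its "body", one argument or row to a line. step_arm: Moves the arm, as the interface text tells. Its arguments: {"type":"object","properties":{"commands":{"type":"array"},"gripper":{"type":"number"},"force":{"type":"number"}},"required":["commands"]}

```bash
mkdir -p pics; python3 - <<'E'
from bench import ctrl
import cv2
for n in("side","top"):
    cv2.imwrite(f"pics/{n}0.png",ctrl.get_image(n)[:,:,::-1]); m=ctrl.camera_model(n); print(n,m)
s=ctrl.get_state(); print(s)
E
```

```text
side {'fx': 371.0478610909619, 'fy': 371.0478610909619, 'cx': 314.9021941635813, 'cy': 204.54264489061873, 'k1': -0.08193795816818898, 'R': array([[ 0.93370672, -0.3576663 ,  0.01632735],
       [-0.19301872, -0.54124574, -0.81841116],
       [ 0.3015552 ,  0.76100451, -0.57440107]]), 't': array([-0.53891297,  0.20560193,  0.86019911])}
top {'fx': 376.47348371811927, 'fy': 376.47348371811927, 'cx': 317.97329385912093, 'cy': 195.13404780479587, 'k1': -0.08293628017419685, 'R': array([[-0.01899113, -0.99951876, -0.02452725],
       [-0.99363477,  0.02159239, -0.11056094],
       [ 0.11103734,  0.02227146, -0.99356665]]), 't': array([0.03898023, 0.61881676, 1.0701484 ])}
{'time': 0.1, 'joint_positions': array([-1.23992547,  0.32175388, -0.07009295,  1.4515646 ,  0.02260935,
        1.37078272, -0.056923  ]), 'qd': array([-1.64589000e-03, -2.01129701e-03, -4.48348778e-04, -2.11761414e-03,
       -1.65118456e-04, -3.55029034e-04,  8.67705695e-05]), 'joint_torque': array([-1.02546051e-04, -4.92574453e+01, -4.05854238e-01, -3.13400674e+01,
       -6.42084936e-02,  3.95363127e-02,  8.40921052e-05]), 'position': array([0.2023709 , 0.61719794, 0.23556185]), 'tool_rot': array([-4.95454339e-01, -3.10210191e+00,  2.69036626e-03]), 'ft_force': array([-0.25633764, -0.3660108 , -0.74893387]), 'torque': array([ 0.01292237,  0.03987801, -0.02694386]), 'grip_force': 0.0, 'grip_width': 1.0003207120380677}
```

View pics/side0.png

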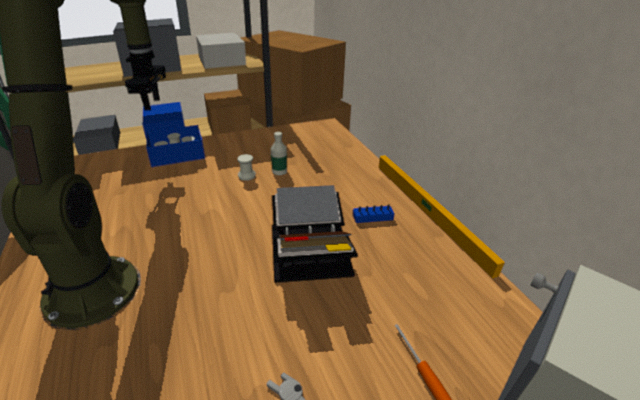

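View pics/top0.png

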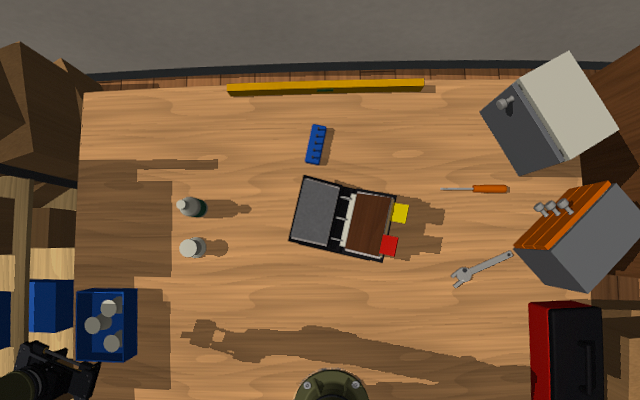

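The side view shows the binder with the red tab near (297,238) and the yellow tab near (338,247). In the top view the red tab is at (389,246), the yellow tab at (400,212) and the spine near (345,218). I'll enlarge both.

```bash
python3 - <<'E'
import cv2
a=cv2.imread("pics/side0.png")[175:285,255:375]; b=cv2.imread("pics/top0.png")[165:275,280:420]
cv2.imwrite("pics/sc.png",cv2.resize(a,None,fx=5,fy=5,interpolation=cv2.INTER_CUBIC))
cv2.imwrite("pics/tc.png",cv2.resize(b,None,fx=5,fy=5,interpolation=cv2.INTER_CUBIC))
E
```

```text
(no output)
```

View pics/sc.png

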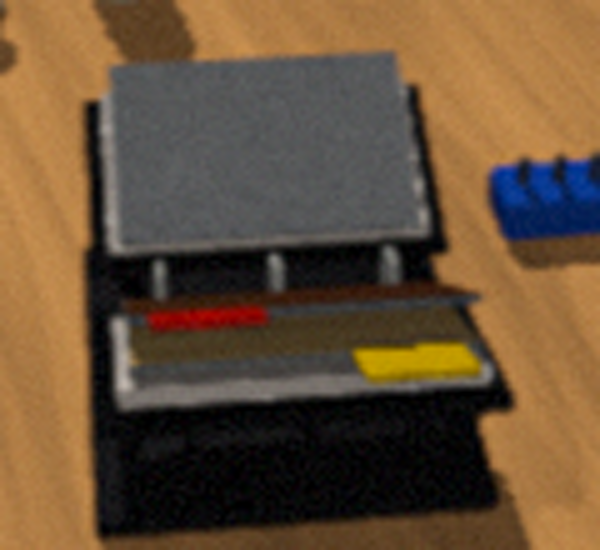

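View pics/tc.png

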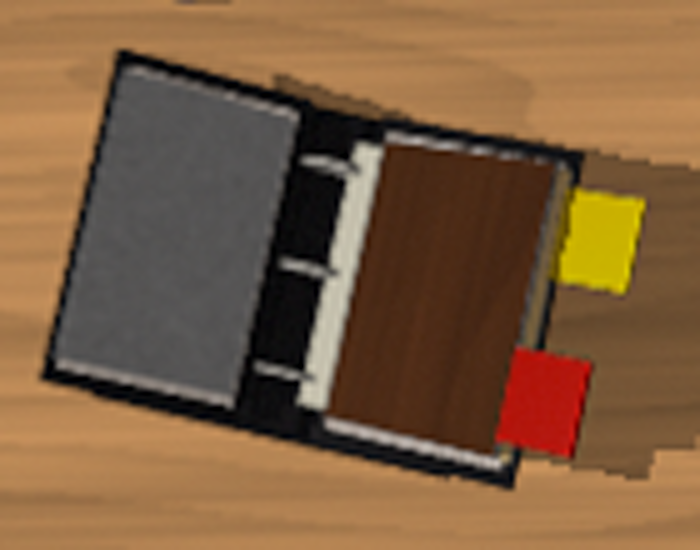

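The crops show four things:
- Red tab corners in the top crop are at (515,347), (592,365), (573,458) and (497,440).
- In the side crop the red tab is nearly edge-on, centred at (209,318).
- The yellow tab sits well below the red one.
- The leaf's brown corners are visible in the top crop.

Next I'll triangulate and fit the model.

```bash
cat > h.py <<'E'
import numpy as np
from scipy.optimize import least_squares
from scipy.spatial.transform import Rotation as Ro
from bench import ctrl
C={n:ctrl.camera_model(n) for n in("side","top")}
def proj(n,X):
    m=C[n]; p=m["R"]@X+m["t"]; a=p[:2]/p[2]; a=a*(1+m["k1"]*a@a)
    return np.array([m["fx"]*a[0]+m["cx"],m["fy"]*a[1]+m["cy"]])
OFF={"side":(255,175),"top":(280,165)}
def px(n,uv): return (np.array(uv)+.5)/5-.5+OFF[n]
def tri(a,b): return least_squares(lambda X:np.r_[proj("side",X)-px("side",a),proj("top",X)-px("top",b)],[.5,0,.1])
E
python3 - <<'E'
from h import *
for k,a,b in(("red",(209,318),(544,402)),("yel",(421,362),(600,240))):
    r=tri(a,b);print(k,r.x.round(4),r.fun.round(2))
def pt(p,ang,r,x,h=0): # leaf dir: -y rotated up by ang
    y=p[3]; ex=np.array([np.cos(y),np.sin(y),0]); ey=np.array([-np.sin(y),np.cos(y),0]); ez=np.array([0,0,1.])
    d=-ey*np.cos(ang)+ez*np.sin(ang); n=ey*np.sin(ang)+ez*np.cos(ang)
    return p[:3]+x*ex+r*d+h*n
def obs(p):
    A=np.radians(35)+p[4];B=np.radians(27); o=[]
    T=[((515,347),138,-.02,.0025),((592,365),182,-.02,.0025),((573,458),182,-.07,.0025),((497,440),138,-.07,.0025),((385,143),30,.08,.002),((325,418),30,-.08,.002),((557,165),140,.08,.002)]
    for uv,r,x,h in T:o.append(proj("top",pt(p,A,r/1e3,x,h))-px("top",uv))
    for uv,r,x in(((645,198),182,.07),((625,293),182,.02)):o.append(proj("top",pt(p,B,r/1e3,x,.0025))-px("top",uv))
    for uv,x in(((150,321),-.07),((268,316),-.02)):o.append(proj("side",pt(p,A,.182,x))-px("side",uv))
    for uv,r,x in(((475,342),.138,.07),((483,372),.182,.07),((375,381),.182,.02)):o.append(proj("side",pt(p,B,r,x,.0025))-px("side",uv))
    return np.concatenate(o)
r=least_squares(obs,[.45,0,.06,-.2,.1],loss="soft_l1",f_scale=.5);print(r.x.round(4),"yawdeg",np.degrees(r.x[3]));print(obs(r.x).round(1))
A=np.radians(35)+r.x[4]
print("tab",pt(r.x,A,.16,-.045),"elev",np.degrees(A))
np.save("p.npy",r.x)
E
```

```text
red [ 0.4726 -0.1553  0.1542] [ 0.09 -0.   -0.03  0.1 ]
yel [ 0.5571 -0.1916  0.1337] [-0.  0.  0. -0.]
[ 0.5463 -0.0424  0.0583 -0.2376  0.0384] yawdeg -13.615466450484048
[ 0.1  0.1 -0.3 -0.7 -0.4  0.1 -0.2  0.3 -0.1 -0.3 -0.   0.6 -0.  -0.6
  0.4  0.6  0.7  0.2  0.6  0.6  0.9 -0.1 -2.   0.6  0.7 -0.4 -0.9 -0.4]
tab [ 0.47255586 -0.15570219  0.15503607] elev 37.1989872153052
```

The triangulated red tab is at (0.4726, -0.1553, 0.154), and the fit gives (0.4726, -0.1557, 0.155). The spine height comes out at 58 mm against the nominal 60, and the leaf starts at about 0.04 rad.

Plan: keep the tool vertical and grip the tab across its 50 mm width, with the closing line along the spine. Then carry it round the arc so the leaf pivots between the pads.

```bash
cat >> h.py <<'E'
P=np.load("p.npy")
def grip(elev,r=.167,x=-.045,up=0):
    y=P[3]; ex=np.array([np.cos(y),np.sin(y),0]); ey=np.array([-np.sin(y),np.cos(y),0]); a=np.radians(elev)
    return P[:3]+x*ex-ey*r*np.cos(a)+np.array([0,0,r*np.sin(a)-.005+up])
def rel(target,cur=None):
    s=ctrl.get_state(); R=Ro.from_rotvec(s["tool_rot"]); z=np.array([0,0,-1.]); y=np.array([np.cos(P[3]),np.sin(P[3]),0])
    if y@R.as_matrix()[:,1]<0:y=-y
    T=Ro.from_matrix(np.c_[np.cross(y,z),y,z])
    print("t",s["time"],"pos",s["position"].round(4),"F",s["ft_force"].round(1),"grip",round(s["grip_width"],3),round(s["grip_force"],1))
    for t in np.atleast_2d(target): print("travel",R.inv().apply(t-s["position"]).round(4),"turn",np.degrees((R.inv()*T).as_rotvec()).round(2),"target",t.round(3))
E
python3 -c "
from h import *
print(ctrl.get_state()['joint_positions'])
s=ctrl.get_state()['position']
g=grip(37.2,up=.08); rel([(s+g)/2+[.03,0,.07],g])"
```

```text
[-1.23992547  0.32175388 -0.07009295  1.4515646   0.02260935  1.37078272
 -0.056923  ]
t 0.1 pos [0.2024 0.6172 0.2356] F [-0.3 -0.4 -0.7] grip 1.0 0.0
travel [-0.2775 -0.3187 -0.0688] turn [-8.000e-02  8.000e-02  8.547e+01] target [0.367 0.228 0.305]
travel [-0.4979 -0.6558  0.0025] turn [-8.000e-02  8.000e-02  8.547e+01] target [ 0.471 -0.161  0.234]
```

{"method": "step_arm", "body": {
  "commands": [
    {"travel": [-0.025,-0.028,-0.02],"turn": [0,0,5]},
    {"travel": [-0.055,-0.063,-0.04],"turn": [0,0,13]},
    {"travel": [-0.085,-0.098,-0.06],"turn": [0,0,21]},
    {"travel": [-0.115,-0.132,-0.07],"turn": [0,0,29]},
    {"travel": [-0.145,-0.166,-0.07],"turn": [0,0,37]}
  ],
  "gripper": 1,
  "force": 20
}}

```text
time: 0.6
position: [0.2896, 0.4135, 0.3082]
tool_rot: [1.462, 2.78, 0.005]
ft_force: [1.2, -0.2, -0.6]
grip_width: 0.998
grip_force: 0.0
```

```bash
python3 -c "
from h import *
s=ctrl.get_state()['position']
g=grip(37.2,up=.08); rel([[.4,.2,.30],g])"
```

```text
t 0.6 pos [0.2896 0.4135 0.3082] F [ 1.2 -0.2 -0.6] grip 0.998 0.0
travel [-0.2385 -0.03    0.0078] turn [ 0.12 -0.14 48.13] target [0.4 0.2 0.3]
travel [-0.5765 -0.1761  0.0727] turn [ 0.12 -0.14 48.13] target [ 0.471 -0.161  0.234]
```

{"method": "step_arm", "body": {
  "commands": [
    {"travel": [-0.045,-0.004,0],"turn": [0,0,8]},
    {"travel": [-0.09,-0.01,0],"turn": [0,0,16]},
    {"travel": [-0.135,-0.018,0],"turn": [0,0,24]},
    {"travel": [-0.18,-0.028,0],"turn": [0,0,32]},
    {"travel": [-0.225,-0.04,0],"turn": [0,0,40]}
  ]
}}

```text
time: 1.1
position: [0.3847, 0.2053, 0.3063]
tool_rot: [-2.325, -2.113, 0.0]
ft_force: [0.4, 0.3, 0.2]
grip_width: 0.997
grip_force: 0.0
```

```bash
python3 -c "
from h import *
rel(grip(37.2,up=.08))"
```

```text
t 1.1 pos [0.3847 0.2053 0.3063] F [0.4 0.3 0.2] grip 0.997 0.0
travel [-0.3565  0.1211  0.072 ] turn [-0.01 -0.    8.14] target [ 0.471 -0.161  0.234]
```

{"method": "step_arm", "body": {
  "commands": [
    {"travel": [-0.045,0.015,0],"turn": [0,0,2]},
    {"travel": [-0.09,0.03,0.005],"turn": [0,0,4]},
    {"travel": [-0.135,0.046,0.01],"turn": [0,0,6]},
    {"travel": [-0.18,0.061,0.02],"turn": [0,0,8.1]},
    {"travel": [-0.225,0.076,0.03],"turn": [0,0,8.1]}
  ]
}}

```text
time: 1.6
position: [0.4398, -0.0257, 0.2762]
tool_rot: [-2.464, -1.949, -0.001]
ft_force: [1.1, 0.2, -0.6]
grip_width: 1.004
grip_force: 0.0
```

{"method": "step_arm", "body": {
  "commands": [
    {"travel": [-0.045,0.008,0.01],"turn": [0,0,0]},
    {"travel": [-0.085,0.016,0.02],"turn": [0,0,0]},
    {"travel": [-0.115,0.022,0.03],"turn": [0,0,0]},
    {"travel": [-0.125,0.025,0.035],"turn": [0,0,0]},
    {"travel": [-0.13,0.026,0.038],"turn": [0,0,0]}
  ]
}}

```text
time: 2.1
position: [0.435, -0.1567, 0.238]
tool_rot: [-2.464, -1.948, 0.0]
ft_force: [0.2, 0.3, 0.8]
grip_width: 0.996
grip_force: 0.0
```

```bash
python3 -c "
from h import *
rel([grip(37.2,up=.08),grip(37.2)])"
```

```text
t 2.1 pos [ 0.435  -0.1567  0.238 ] F [0.2 0.3 0.8] grip 0.996 0.0
travel [0.0041 0.0363 0.0037] turn [-0.04 -0.02  0.26] target [ 0.471 -0.161  0.234]
travel [0.0041 0.0364 0.0837] turn [-0.04 -0.02  0.26] target [ 0.471 -0.161  0.154]
```

{"method": "step_arm", "body": {
  "commands": [
    {"travel": [0.002,0.02,0.0],"turn": [0,0,0.2]},
    {"travel": [0.004,0.036,0.005],"turn": [0,0,0.2]},
    {"travel": [0.004,0.036,0.02],"turn": [0,0,0.2]},
    {"travel": [0.004,0.036,0.04],"turn": [0,0,0.2]},
    {"travel": [0.004,0.036,0.045],"turn": [0,0,0.2]}
  ]
}}

```text
time: 2.6
position: [0.4706, -0.1582, 0.1916]
tool_rot: [-2.461, -1.948, 0.004]
ft_force: [-0.7, 0.3, 0.1]
grip_width: 1.0
grip_force: 0.0
```

```bash
python3 - <<'E'
from h import *
import cv2
a=ctrl.get_image("side")[:,:,::-1][165:275,240:370];b=ctrl.get_image("top")[:,:,::-1][165:275,300:430]
f=lambda i:cv2.resize(i,None,fx=5,fy=5,interpolation=cv2.INTER_CUBIC)
cv2.imwrite("pics/g1.png",cv2.resize(np.hstack([a,b]),None,fx=3,fy=3,interpolation=cv2.INTER_CUBIC))
rel(grip(37.2))
E
```

```text
t 2.7 pos [ 0.4711 -0.1591  0.1929] F [-0.6 -0.3 -0.5] grip 1.003 0.0
travel [-0.0019  0.0007  0.0387] turn [-0.11  0.01  0.28] target [ 0.471 -0.161  0.154]
```

View pics/g1.png

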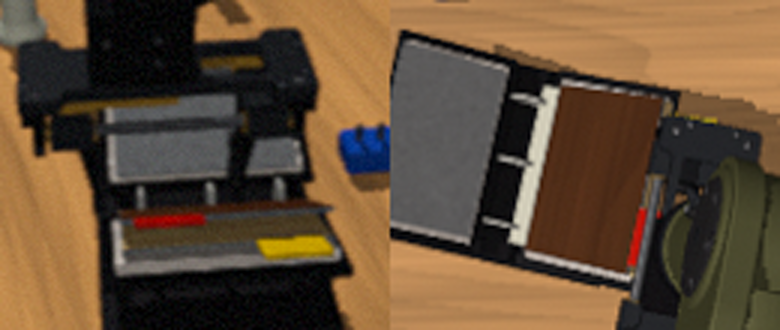

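The left crop shows the red tab at (135–205, 220) midway between the two fingers, at about x=105 and x=235. The yellow tab is clear of them. I'll descend and close.

{"method": "step_arm", "body": {
  "commands": [
    {"travel": [-0.001,0.001,0.012],"turn": [0,0,0]},
    {"travel": [-0.002,0.001,0.024],"turn": [0,0,0]},
    {"travel": [-0.002,0.001,0.034],"turn": [0,0,0]},
    {"travel": [-0.002,0.001,0.039],"turn": [0,0,0]},
    {"travel": [-0.002,0.001,0.039],"turn": [0,0,0]}
  ]
}}

```text
time: 3.2
position: [0.4712, -0.1626, 0.1536]
tool_rot: [-2.466, -1.945, 0.002]
ft_force: [0.4, -0.4, -0.0]
grip_width: 0.995
grip_force: 0.0
```

{"method": "step_arm", "body": {
  "commands": [
    {"travel": [0,0,0],"turn": [0,0,0]},
    {"travel": [0,0,0],"turn": [0,0,0]},
    {"travel": [0,0,0],"turn": [0,0,0]},
    {"travel": [0,0,0],"turn": [0,0,0]},
    {"travel": [0,0,0],"turn": [0,0,0]}
  ],
  "gripper": 0.45,
  "force": 15
}}

```text
time: 3.7
position: [0.4719, -0.1627, 0.1547]
tool_rot: [2.466, 1.946, 0.001]
ft_force: [0.6, -0.6, 0.9]
grip_width: 0.628
grip_force: 0.0
```

```bash
python3 -c "
from h import *
rel([grip(e) for e in (37.2,42,47,52,57,62,67)])"
```

```text
t 3.7 pos [ 0.4719 -0.1627  0.1547] F [ 0.6 -0.6  0.9] grip 0.628 0.0
travel [ 0.0014 -0.001   0.0005] turn [ 0.02 -0.02  0.17] target [ 0.471 -0.161  0.154]
travel [ 0.0103 -0.001  -0.0103] turn [ 0.02 -0.02  0.17] target [ 0.473 -0.152  0.165]
travel [ 0.0205 -0.001  -0.0207] turn [ 0.02 -0.02  0.17] target [ 0.476 -0.143  0.175]
travel [ 0.0316 -0.0009 -0.0302] turn [ 0.02 -0.02  0.17] target [ 0.478 -0.132  0.185]
travel [ 0.0434 -0.0009 -0.0386] turn [ 0.02 -0.02  0.17] target [ 0.481 -0.12   0.193]
travel [ 0.056  -0.0009 -0.046 ] turn [ 0.02 -0.02  0.17] target [ 0.484 -0.108  0.201]
travel [ 0.0691 -0.0008 -0.0523] turn [ 0.02 -0.02  0.17] target [ 0.487 -0.095  0.207]
```

{"method": "step_arm", "body": {
  "commands": [
    {"travel": [0,0,0],"turn": [0,0,0]},
    {"travel": [0,0,0],"turn": [0,0,0]},
    {"travel": [0,0,0],"turn": [0,0,0]},
    {"travel": [0,0,0],"turn": [0,0,0]}
  ],
  "gripper": 0.3,
  "force": 20
}}

```text
time: 4.1
position: [0.4711, -0.1628, 0.1543]
tool_rot: [-2.466, -1.945, 0.002]
ft_force: [-3.5, -0.4, 1.0]
grip_width: 0.568
grip_force: 20.0
```

{"method": "step_arm", "body": {
  "commands": [
    {"travel": [0.0055,0,-0.0068],"turn": [0,0,0]},
    {"travel": [0.0113,0,-0.0133],"turn": [0,0,0]},
    {"travel": [0.0174,0,-0.0196],"turn": [0,0,0]},
    {"travel": [0.0239,0,-0.0255],"turn": [0,0,0]},
    {"travel": [0.0307,0,-0.031],"turn": [0,0,0]}
  ]
}}

```text
time: 4.6
position: [0.4786, -0.1328, 0.1863]
tool_rot: [-2.466, -1.946, 0.001]
ft_force: [-5.4, -2.0, 0.1]
grip_width: 0.571
grip_force: 20.0
```

```bash
python3 - <<'E'
from h import *
import cv2
a=ctrl.get_image("side")[:,:,::-1][165:275,240:370];b=ctrl.get_image("top")[:,:,::-1][165:275,300:430]
cv2.imwrite("pics/g2.png",cv2.resize(np.hstack([a,b]),None,fx=3,fy=3,interpolation=cv2.INTER_CUBIC))
rel([grip(e) for e in (52,55,58,61,64,67)])
E
```

```text
t 4.7 pos [ 0.4788 -0.132   0.1869] F [-6.7 -1.   3. ] grip 0.57 20.0
travel [ 0.0002 -0.0005  0.002 ] turn [-0.04 -0.01  0.24] target [ 0.478 -0.132  0.185]
travel [ 0.0072 -0.0005 -0.0032] turn [-0.04 -0.01  0.24] target [ 0.48  -0.125  0.19 ]
travel [ 0.0145 -0.0005 -0.0081] turn [-0.04 -0.01  0.24] target [ 0.482 -0.118  0.195]
travel [ 0.022  -0.0005 -0.0125] turn [-0.04 -0.01  0.24] target [ 0.483 -0.111  0.199]
travel [ 0.0298 -0.0004 -0.0165] turn [-0.04 -0.01  0.24] target [ 0.485 -0.103  0.203]
travel [ 0.0377 -0.0004 -0.0202] turn [-0.04 -0.01  0.24] target [ 0.487 -0.095  0.207]
```

View pics/g2.png

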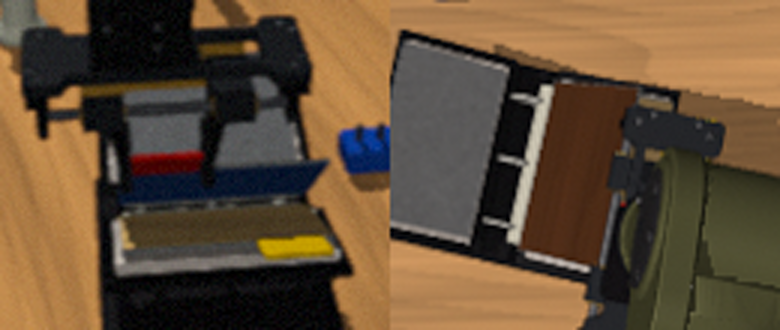

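The red tab is held between the fingers at (170,160) and the leaf is rising with its blue underside visible. The yellow leaf is still down at (295,245). I'll continue round the arc.

{"method": "step_arm", "body": {
  "commands": [
    {"travel": [0.007,-0.001,-0.0045],"turn": [0,0,0]},
    {"travel": [0.0143,-0.001,-0.0095],"turn": [0,0,0]},
    {"travel": [0.0218,-0.001,-0.014],"turn": [0,0,0]},
    {"travel": [0.0296,-0.001,-0.018],"turn": [0,0,0]},
    {"travel": [0.0375,-0.001,-0.0217],"turn": [0,0,0]}
  ]
}}

```text
time: 5.2
position: [0.4878, -0.0957, 0.2085]
tool_rot: [2.465, 1.945, 0.003]
ft_force: [-1.7, -3.3, 3.0]
grip_width: 0.568
grip_force: 20.0
```

```bash
python3 - <<'E'
from h import *
P[2]=.06;np.save("p.npy",P)
rel([grip(e) for e in (67,70,73,76,79,82,85,88,91,94,97)])
E
```

```text
t 5.2 pos [ 0.4878 -0.0957  0.2085] F [-1.7 -3.3  3. ] grip 0.568 20.0
travel [ 0.0003 -0.0007 -0.0003] turn [ 0.14 -0.01  0.18] target [ 0.487 -0.095  0.209]
travel [ 0.0084 -0.0006 -0.0035] turn [ 0.14 -0.01  0.18] target [ 0.489 -0.087  0.212]
travel [ 0.0167 -0.0006 -0.0062] turn [ 0.14 -0.01  0.18] target [ 0.491 -0.079  0.215]
travel [ 0.0251 -0.0006 -0.0086] turn [ 0.14 -0.01  0.18] target [ 0.493 -0.071  0.217]
travel [ 0.0337 -0.0005 -0.0105] turn [ 0.14 -0.01  0.18] target [ 0.495 -0.063  0.219]
travel [ 0.0423 -0.0005 -0.0119] turn [ 0.14 -0.01  0.18] target [ 0.497 -0.054  0.22 ]
travel [ 0.051  -0.0005 -0.0129] turn [ 0.14 -0.01  0.18] target [ 0.499 -0.046  0.221]
travel [ 0.0597 -0.0005 -0.0134] turn [ 0.14 -0.01  0.18] target [ 0.501 -0.038  0.222]
travel [ 0.0685 -0.0004 -0.0135] turn [ 0.14 -0.01  0.18] target [ 0.503 -0.029  0.222]
travel [ 0.0772 -0.0004 -0.0131] turn [ 0.14 -0.01  0.18] target [ 0.505 -0.021  0.222]
travel [ 0.0859 -0.0004 -0.0123] turn [ 0.14 -0.01  0.18] target [ 0.507 -0.012  0.221]
```

{"method": "step_arm", "body": {
  "commands": [
    {"travel": [0.0084,0,-0.0033],"turn": [0,0,0]},
    {"travel": [0.0167,0,-0.006],"turn": [0,0,0]},
    {"travel": [0.0251,0,-0.0083],"turn": [0,0,0]},
    {"travel": [0.0337,0,-0.0102],"turn": [0,0,0]},
    {"travel": [0.0423,0,-0.0116],"turn": [0,0,0]}
  ]
}}

```text
time: 5.7
position: [0.4981, -0.054, 0.2198]
tool_rot: [2.464, 1.945, 0.005]
ft_force: [3.4, -4.4, 3.5]
grip_width: 0.571
grip_force: 20.0
```

{"method": "step_arm", "body": {
  "commands": [
    {"travel": [0.0087,0,-0.001],"turn": [0,0,0]},
    {"travel": [0.0174,0,-0.0015],"turn": [0,0,0]},
    {"travel": [0.0262,0,-0.0016],"turn": [0,0,0]},
    {"travel": [0.0349,0,-0.0012],"turn": [0,0,0]},
    {"travel": [0.0436,0,-0.0004],"turn": [0,0,0]}
  ]
}}

```text
time: 6.2
position: [0.5087, -0.0116, 0.2197]
tool_rot: [2.464, 1.945, 0.006]
ft_force: [5.6, -3.0, -0.5]
grip_width: 0.572
grip_force: 20.0
```

```bash
python3 - <<'E'
from h import *
import cv2
a=ctrl.get_image("side")[:,:,::-1][140:275,230:360];b=ctrl.get_image("top")[:,:,::-1][150:285,290:420]
cv2.imwrite("pics/g3.png",cv2.resize(np.hstack([a,b]),None,fx=3,fy=3,interpolation=cv2.INTER_CUBIC))
rel([grip(e) for e in (97,100,103,106,109,112,115,118,121,124,127)])
E
```

```text
t 6.3 pos [ 0.5091 -0.0101  0.2195] F [ 7.6 -1.8  1.3] grip 0.569 20.0
travel [-0.0023 -0.0012 -0.0013] turn [ 0.28 -0.12  0.29] target [ 0.507 -0.012  0.221]
travel [ 0.0064 -0.0012  0.0001] turn [ 0.28 -0.12  0.29] target [ 0.509 -0.004  0.219]
travel [ 0.0149 -0.0011  0.0018] turn [ 0.28 -0.12  0.29] target [0.511 0.005 0.218]
travel [ 0.0234 -0.0011  0.004 ] turn [ 0.28 -0.12  0.29] target [0.513 0.013 0.216]
travel [ 0.0317 -0.0011  0.0067] turn [ 0.28 -0.12  0.29] target [0.515 0.021 0.213]
travel [ 0.0399 -0.0011  0.0098] turn [ 0.28 -0.12  0.29] target [0.517 0.029 0.21 ]
travel [ 0.0479 -0.001   0.0133] turn [ 0.28 -0.12  0.29] target [0.519 0.037 0.206]
travel [ 0.0557 -0.001   0.0172] turn [ 0.28 -0.12  0.29] target [0.521 0.044 0.202]
travel [ 0.0633 -0.001   0.0215] turn [ 0.28 -0.12  0.29] target [0.523 0.052 0.198]
travel [ 0.0707 -0.001   0.0262] turn [ 0.28 -0.12  0.29] target [0.525 0.059 0.193]
travel [ 0.0778 -0.001   0.0313] turn [ 0.28 -0.12  0.29] target [0.526 0.066 0.188]
```

View pics/g3.png

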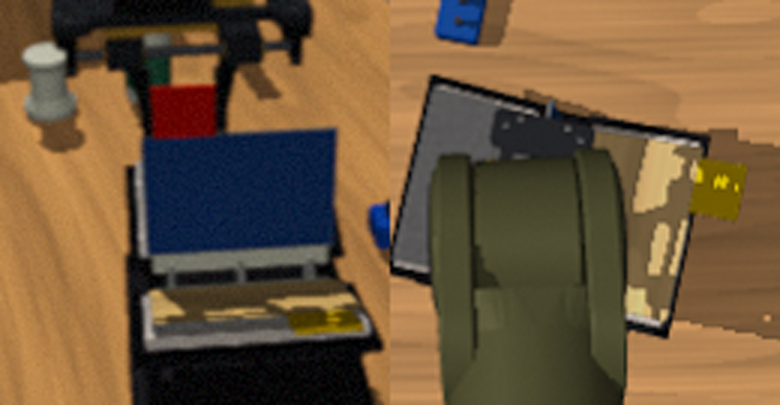

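The leaf is about upright, with the blue face filling the side view and the tab in the fingers at (183,110). The yellow-tabbed leaf is still down. I'll continue.

{"method": "step_arm", "body": {
  "commands": [
    {"travel": [0.0064,0,0.0006],"turn": [0,0,0.2]},
    {"travel": [0.0149,0,0.0023],"turn": [0,0,0.2]},
    {"travel": [0.0234,0,0.0045],"turn": [0,0,0.2]},
    {"travel": [0.0317,0,0.0072],"turn": [0,0,0.2]},
    {"travel": [0.0399,0,0.0102],"turn": [0,0,0.2]}
  ]
}}

```text
time: 6.8
position: [0.5184, 0.0271, 0.2094]
tool_rot: [2.467, 1.94, 0.007]
ft_force: [7.7, -4.2, 0.2]
grip_width: 0.571
grip_force: 20.0
```

```bash
python3 - <<'E'
from h import *
rel([grip(e) for e in (112,115,118,121,124,127)])
E
```

```text
t 6.8 pos [0.5184 0.0271 0.2094] F [ 7.7 -4.2  0.2] grip 0.571 20.0
travel [ 0.0016 -0.0015 -0.0004] turn [ 0.31 -0.08 -0.03] target [0.517 0.029 0.21 ]
travel [ 0.0096 -0.0015  0.0031] turn [ 0.31 -0.08 -0.03] target [0.519 0.037 0.206]
travel [ 0.0174 -0.0015  0.007 ] turn [ 0.31 -0.08 -0.03] target [0.521 0.044 0.202]
travel [ 0.025  -0.0016  0.0113] turn [ 0.31 -0.08 -0.03] target [0.523 0.052 0.198]
travel [ 0.0324 -0.0016  0.016 ] turn [ 0.31 -0.08 -0.03] target [0.525 0.059 0.193]
travel [ 0.0395 -0.0016  0.0211] turn [ 0.31 -0.08 -0.03] target [0.526 0.066 0.188]
```

{"method": "step_arm", "body": {
  "commands": [
    {"travel": [0.008,0.0005,0.0033],"turn": [0,0,0]},
    {"travel": [0.0165,0.001,0.0072],"turn": [0,0,0]},
    {"travel": [0.0245,0.001,0.0115],"turn": [0,0,0]},
    {"travel": [0.0322,0.001,0.0162],"turn": [0,0,0]},
    {"travel": [0.0395,0.001,0.0213],"turn": [0,0,0]}
  ]
}}

```text
time: 7.3
position: [0.5279, 0.065, 0.1875]
tool_rot: [2.468, 1.94, 0.004]
ft_force: [7.4, -3.7, 0.1]
grip_width: 0.57
grip_force: 20.0
```

```bash
python3 - <<'E'
from h import *
rel([grip(e) for e in (127,130,133,136,139,142,145)])
E
```

```text
t 7.3 pos [0.5279 0.065  0.1875] F [ 7.4 -3.7  0.1] grip 0.57 20.0
travel [ 0.0005 -0.0018 -0.0009] turn [ 0.21 -0.04 -0.05] target [0.526 0.066 0.188]
travel [ 0.0073 -0.0019  0.0046] turn [ 0.21 -0.04 -0.05] target [0.528 0.072 0.183]
travel [ 0.0138 -0.0019  0.0104] turn [ 0.21 -0.04 -0.05] target [0.529 0.079 0.177]
travel [ 0.0201 -0.0019  0.0165] turn [ 0.21 -0.04 -0.05] target [0.531 0.085 0.171]
travel [ 0.026  -0.0019  0.023 ] turn [ 0.21 -0.04 -0.05] target [0.532 0.091 0.165]
travel [ 0.0315 -0.002   0.0297] turn [ 0.21 -0.04 -0.05] target [0.534 0.096 0.158]
travel [ 0.0367 -0.002   0.0367] turn [ 0.21 -0.04 -0.05] target [0.535 0.101 0.151]
```

{"method": "step_arm", "body": {
  "commands": [
    {"travel": [0.007,0.001,0.0055],"turn": [0,0,0]},
    {"travel": [0.0135,0.001,0.0113],"turn": [0,0,0]},
    {"travel": [0.0195,0.001,0.0172],"turn": [0,0,0]},
    {"travel": [0.0255,0.001,0.0235],"turn": [0,0,0]},
    {"travel": [0.029,0.001,0.0275],"turn": [0,0,0]}
  ]
}}

```text
time: 7.8
position: [0.535, 0.093, 0.1594]
tool_rot: [2.469, 1.941, 0.002]
ft_force: [5.9, -4.2, 0.6]
grip_width: 0.567
grip_force: 20.0
```

```bash
python3 - <<'E'
from h import *
rel([grip(e) for e in (142,143,144,145,146,147)])
E
```

```text
t 7.8 pos [0.535  0.093  0.1594] F [ 5.9 -4.2  0.6] grip 0.567 20.0
travel [ 0.0026 -0.0021  0.0016] turn [ 0.11 -0.01 -0.04] target [0.534 0.096 0.158]
travel [ 0.0044 -0.0021  0.0039] turn [ 0.11 -0.01 -0.04] target [0.534 0.098 0.156]
travel [ 0.0061 -0.0021  0.0063] turn [ 0.11 -0.01 -0.04] target [0.534 0.099 0.153]
travel [ 0.0078 -0.0021  0.0086] turn [ 0.11 -0.01 -0.04] target [0.535 0.101 0.151]
travel [ 0.0095 -0.0021  0.011 ] turn [ 0.11 -0.01 -0.04] target [0.535 0.103 0.148]
travel [ 0.0111 -0.0022  0.0135] turn [ 0.11 -0.01 -0.04] target [0.536 0.104 0.146]
```

Next I'll ease it onto the stop, slowly and with a small overpress.

{"method": "step_arm", "body": {
  "commands": [
    {"travel": [0.0016,0,0.0018],"turn": [0,0,0]},
    {"travel": [0.0034,0,0.004],"turn": [0,0,0]},
    {"travel": [0.0052,0,0.0062],"turn": [0,0,0]},
    {"travel": [0.007,0,0.0084],"turn": [0,0,0]},
    {"travel": [0.0078,0,0.0098],"turn": [0,0,0]}
  ]
}}

```text
time: 8.3
position: [0.5363, 0.0979, 0.1526]
tool_rot: [2.47, 1.939, -0.002]
ft_force: [-6.2, -10.8, 27.1]
grip_width: 0.57
grip_force: 20.0
```

{"method": "step_arm", "body": {
  "commands": [
    {"travel": [0.0006,0,0.001],"turn": [0,0,0]},
    {"travel": [0.0011,0,0.002],"turn": [0,0,0]},
    {"travel": [0.0011,0,0.002],"turn": [0,0,0]},
    {"travel": [0.0011,0,0.002],"turn": [0,0,0]}
  ]
}}

```text
time: 8.7
position: [0.5365, 0.0987, 0.1518]
tool_rot: [2.472, 1.938, -0.001]
ft_force: [-6.4, -9.5, 27.8]
grip_width: 0.57
grip_force: 20.0
```

```bash
python3 - <<'E'
from h import *
rel([grip(e) for e in (145,146,147,148)])
E
```

```text
t 8.7 pos [0.5365 0.0987 0.1518] F [-6.4 -9.5 27.8] grip 0.57 20.0
travel [ 0.002  -0.0023  0.001 ] turn [-0.    0.05 -0.17] target [0.535 0.101 0.151]
travel [ 0.0036 -0.0023  0.0034] turn [-0.    0.05 -0.17] target [0.535 0.103 0.148]
travel [ 0.0052 -0.0023  0.0058] turn [-0.    0.05 -0.17] target [0.536 0.104 0.146]
travel [ 0.0068 -0.0023  0.0083] turn [-0.    0.05 -0.17] target [0.536 0.106 0.143]
```

The leaf has reached a firm stop: 28 N upward, at the position expected for the stop. I'll ease off slightly and open.

{"method": "step_arm", "body": {
  "commands": [
    {"travel": [-0.0003,0,-0.0005],"turn": [0,0,0]},
    {"travel": [-0.0005,0,-0.001],"turn": [0,0,0]}
  ]
}}

```text
time: 8.9
position: [0.5365, 0.0986, 0.1519]
tool_rot: [2.471, 1.939, -0.0]
ft_force: [-3.6, -7.9, 18.5]
grip_width: 0.571
grip_force: 20.0
```

{"method": "step_arm", "body": {
  "commands": [
    {"travel": [0,0,0],"turn": [0,0,0]},
    {"travel": [0,0,0],"turn": [0,0,0]},
    {"travel": [0,0,0],"turn": [0,0,0]},
    {"travel": [0,0,0],"turn": [0,0,0]},
    {"travel": [0,0,0],"turn": [0,0,0]}
  ],
  "gripper": 0.95
}}

```text
time: 9.4
position: [0.5355, 0.101, 0.1489]
tool_rot: [-2.469, -1.942, 0.001]
ft_force: [0.5, 0.0, -0.0]
grip_width: 0.913
grip_force: 0.0
```

{"method": "step_arm", "body": {
  "commands": [
    {"travel": [0,0,-0.01],"turn": [0,0,0]},
    {"travel": [0,0,-0.03],"turn": [0,0,0]},
    {"travel": [0,0,-0.055],"turn": [0,0,0]},
    {"travel": [0,0,-0.08],"turn": [0,0,0]},
    {"travel": [0,0,-0.1],"turn": [0,0,0]}
  ]
}}

```text
time: 9.9
position: [0.5365, 0.1005, 0.2518]
tool_rot: [2.47, 1.941, 0.003]
ft_force: [0.4, -0.4, -0.4]
grip_width: 0.948
grip_force: 0.0
```

{"method": "step_arm", "body": {
  "commands": [
    {"travel": [-0.03,-0.02,-0.02],"turn": [0,0,0]},
    {"travel": [-0.07,-0.03,-0.03],"turn": [0,0,0]},
    {"travel": [-0.115,-0.03,-0.03],"turn": [0,0,0]},
    {"travel": [-0.16,-0.03,-0.03],"turn": [0,0,0]},
    {"travel": [-0.2,-0.03,-0.03],"turn": [0,0,0]}
  ]
}}

```text
time: 10.4
position: [0.459, -0.0891, 0.2804]
tool_rot: [2.471, 1.94, 0.003]
ft_force: [0.4, -0.7, -0.7]
grip_width: 0.952
grip_force: 0.0
```

```bash
python3 - <<'E'
from h import *
import cv2
a=ctrl.get_image("side")[:,:,::-1][165:275,240:370];b=ctrl.get_image("top")[:,:,::-1][165:275,270:400]
cv2.imwrite("pics/g4.png",cv2.resize(np.hstack([a,b]),None,fx=3,fy=3,interpolation=cv2.INTER_CUBIC))
for e in (135,140,143,145):
    q=[grip(e,r=.182,x=x)+[0,0,.005] for x in(-.07,-.02)]
    print(e,[((proj("side",t)-[240,165])*3).round() for t in q],[((proj("top",t)-[270,165])*3+[390,0]).round() for t in q])
E
```

```text
135 [array([115.,   5.]), array([172.,   2.])] [array([445., 204.]), array([458., 146.])]
140 [array([115.,  10.]), array([171.,   7.])] [array([434., 201.]), array([447., 144.])]
143 [array([115.,  14.]), array([170.,  11.])] [array([428., 200.]), array([441., 143.])]
145 [array([115.,  17.]), array([170.,  14.])] [array([425., 199.]), array([438., 142.])]
```

View pics/g4.png

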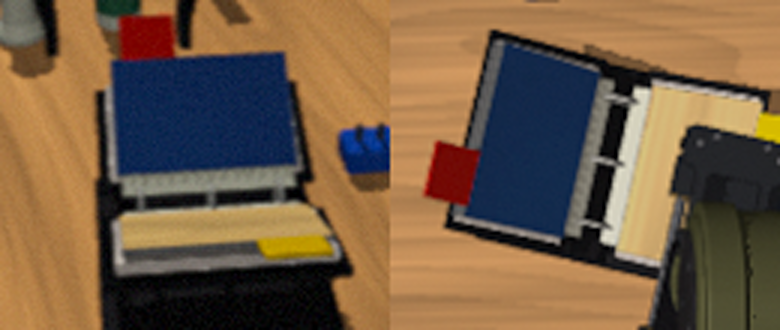

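The leaf lies blue face up. The tab's outer corners in the top view, (437,141) and (426,199), match the prediction for the 145° stop. The yellow leaf hasn't moved and the gripper is clear, so I'll hand in.

```bash
python3 -c "
from bench import ctrl
print(ctrl.close_job())"
```

```text
the job is handed in; nothing more can be done
None
```

The red-tabbed leaf is turned over the rings and lies at its stop with the blue face showing, the yellow-tabbed leaf stayed down, nothing else was touched, and the job was handed in at about 10.5 s.

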